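# Press a seized axle pin out of a clock-weight pulley

### The arm

A 6-joint arm with a two-finger parallel gripper is mounted at the origin on the work surface. World frame = base frame: x ahead of the robot, y to its left, z up, the work surface at z = 0. Lengths are in m, angles in rad, forces in N, time in s.
With the tool pointing down it reaches from about 0.25 to 0.775 m from the base axis. Payload 4 kg.
Tool frame: the origin (TCP) lies midway between the tips of the shut fingers; the grasp point (between the pads) lies 19 mm behind it (robot.tcp_to_grasp is the distance from the TCP to the grasp point, in m); x points along the fingers, y is the direction in which the jaws open and shut, and the axes are right-handed (so a half turn about x gives the same grasp; the last joint's range is limited). The gripper opens to 94 mm and grips with 3 to 60 N. Pads are 16 mm wide; open, the fingers measure 119 mm over their backs; the gripper's body (75 mm by 177 mm) begins 78 mm behind the grasp point.
Start: joints at [-0.103, 0.087, 1.371, -0, 1.684, -0.103], TCP at [0.55, -0, 0.206] pointing down, gripper open.
Joint ranges: [-3.1, 3.1], [-0.76, 2.03], [0.27, 2.55], [-1.08, 4.22], [0.17, 2.65], [-2.57, 2.57]. Speed limits (rad/s): [2.79, 2.79, 3.14, 3.14, 3.14, 3.14].

### API

Orientations are given as [roll, pitch, yaw] about the fixed x, y, z axes, in that order (R = Rz(yaw) Ry(pitch) Rx(roll)).
In Python, from bench import robot gives the robot as it stands.
- The arm moves only by the tool send_rows, never from a script. Its argument "increments" is a list of rows, each a list of 5 numbers: the opening, from -1 (shut) to 1 (fully open), so that 0 is half open, then the shift along the tool's x, y, z in m, then the turn about the tool's x in rad. In form: [[hand, tx, ty, tz, roll], ...]. A call has 1 to 5 rows; each row is the pose to reach, as a shift and turn from the pose commanded when the call began, along the tool's axes at that moment; what a row does not reach only later rows make up. A row lasts 1/12 s, in which the tool goes at most 41.7 mm and 7.16 degrees, less where a joint would pass 70% of its speed; a pose out of reach is approached as far as the arm can. A call with a gripper value outside its range is refused whole. The fingers move at their own pace and stop on an object; the grip force is fixed at half the most. Time passes only in rows, so rows that repeat a pose let the fingers close. It gives the time, the measured TCP pose, the force and the opening at its end, in the units of the state.
- robot.get_obs(): the state, without advancing time (a new reading comes with each control period).
- robot.snapshot(name): name is "scene" or "side" or "wrist"; returns a dict with "image" (420x560x3 uint8, red, green, blue), "intrinsics" (3x3 intrinsics, pixels), "world_from_camera" (4x4, takes a point from camera to world coordinates). Camera axes: x right, y down, z forward; pixel columns grow to the right and rows downward; lengths in m; the calibration is good to about 2 mm. A picture is of the moment at which its call begins. There is no depth.
- robot.close_job(): hands the job in, once; it reports no verdict.
The state is a dict: "time": time; "joint_positions": joint angles; "qvel": joint speeds; "joint_torque": joint torques, N m; "tool_pos": TCP position; "ee_rot": TCP orientation; "wrist_force": force on the tool from outside, world axes, zero at the start; "wrist_torque": the same for the moment, N m; "width": finger opening in m.
Only numpy, scipy, OpenCV 4.12 (cv2) and the standard library are available. Lean on these libraries where they do the work, as an engineer would, in place of code of your own. Each camera call takes 0.05 s, during which the arm holds its last target.

### The job

The axle pin of the brass clock-weight pulley, clamped over the round steel bench block, is seized with rust and gummed oil: take the drift punch (the tallest of the three in the wooden rack), feel its tip into the axle hole in the pulley's upper strap and press the pin down until it is right out of both straps, down in the bench block. Press slowly and steadily, never with more than 25 N, the harder it resists the slower, then stand the drift back upright in the rack. Leave the other punches and the rest of the bench undisturbed.

Things in the scene. Friction and masses are not known exactly. Their poses are not given: they have to be found in the camera images.
- fixture: Fixed: grey base plate with a round steel bench block (64 mm across, its top 40 mm up, rubber-lined hole in the middle) and a strap clamp (bar and two wing nuts, x 38 to 66 mm, y -35 to 35, 86 mm high) that holds the pulley's crown; the pulley's hook sticks out behind it. Origin: centre line of the bench block's hole, at bench height; z up, x towards the clamp. Yaw 1.0 to 2.0 rad.
- over_hole (a point): Point on the bench block's centre line, 64 mm above the bench, level with the top face of the pulley's upper brass strap (20 mm wide, 5 mm thick, rounded end, along x). The axle hole in that strap, 8 mm across, upright, was set over the block by eye: its centre is up to 3 mm from this point in x and in y, and that is not measured. The brass wheel below the strap is 56 mm across.
- axle_pin (a joint): How far the steel axle pin has gone down (m). At 0 its plain upper end, 7.2 mm across, is 2 mm below the strap's top face, in the hole; it starts at 0 to 0.002. At 0.022 its upper end is level with the underside of the lower strap, so beyond that it is out; it stops dead at 0.028. It moves only above about 8 N, the harder the push the faster: some 10 mm/s at 20 N. It stays where it is left.
- drift_mid (a point): Half-way up the drift, the tallest of three steel punches standing tip down in the rack. Loose, 124 mm long, about 100 g. Straight flat-ended tip 7 mm across and 34 mm long, a 6 mm cone, then the round body, 13 mm across, up to the top. This point is 62 mm above the tip's end. z runs from tip to top; upright at the start.
- centre_punch_mid (a point): Half-way up the centre punch in the rack (96 mm long, 13 mm across, pointed); not needed, leave it.
- flat_punch_mid (a point): Half-way up the stubby flat punch in the rack (96 mm long, 13 mm wide, its tip 10.6 mm, too thick for the axle hole); not needed, leave it.
- rack: Fixed wooden punch rack, 50 x 160 mm, 58 mm high, with three places in a row at y = -45, 0 and 45 mm; the punches start one in each, in any order. Origin: centre of its underside; z up, y along the row. Upper board 50 to 58 mm high with 15 mm holes; under each a 12 mm socket in the lower board, 14 mm down to 6 mm above the bench, where the tip stands. Yaw within 0.4 rad of 0.
- spare_wheel: Spare brass wheel, 56 mm across and 10 mm thick, lying loose on the mat between rack and pulley; leave it. Origin: centre of its underside.
- oil_pot: Small brass oil pot, 36 mm across and 28 mm high, loose between rack and pulley; leave it. Origin: centre of its underside.
- tape_roll: Roll of paper tape lying flat, 70 mm across and 22 mm high, loose near the far side; leave it. Origin: centre of its underside.
- jar: Amber jar, 44 mm across and 65 mm high, loose near the far side; leave it. Origin: centre of its underside.
- screwdriver: Wooden-handled screwdriver, 170 mm long, lying loose near the far side; leave it. Origin: under its middle.
- tweezers: Steel tweezers, 110 mm long and 6 mm high, lying loose near the robot; leave them. Origin: under their middle.

How it is judged:
By the outcome, as a careful person would: the job done as asked, in the order asked, and still so for the second after the job is handed in, with the robot touching nothing.
It also fails if it takes over 72 s, if anything falls off the work surface, if the arm or the gripper's body presses on something with over 40 N, if the wrist force passes 120 N, or if a joint passes its speed limit or range.

## Working session

There is one attempt and no reset: what is moved stays moved. The work goes in short steps, Python scripts to look and compute and a tool call to move; the robot and the scene stay as the last step left them, time stands still between calls to the robot, and variables do not carry over. Pictures are saved under pics/ and viewed, and the job is handed in when it is done.

Besides the shell and the picture viewer there is one more tool, called after "Request:" by a JSON object that holds its "method" and its "body", one argument or row to a line. send_rows: Moves the arm, as the interface text tells. Its arguments: {"type":"object","properties":{"increments":{"type":"array"}},"required":["increments"]}

```bash
ls; mkdir -p pics; python3 - <<'E'
from bench import robot
import cv2,numpy as np
for n in ["scene","side","wrist"]:
    s=robot.snapshot(n); cv2.imwrite(f"pics/{n}0.png",s["image"][:,:,::-1]); print(n,np.round(s["intrinsics"],1).tolist(),np.round(s["world_from_camera"],3).tolist())
print(robot.get_obs(), robot.tcp_to_grasp)
E
```

```text
pics
scene [[531.2, 0.0, 273.4], [0.0, 531.2, 209.9], [0.0, 0.0, 1.0]] [[-0.615, 0.656, -0.438, 1.005], [0.788, 0.522, -0.326, 0.264], [0.015, -0.545, -0.838, 0.946], [0.0, 0.0, 0.0, 1.0]]
side [[528.2, 0.0, 279.8], [0.0, 528.2, 207.8], [0.0, 0.0, 1.0]] [[0.921, -0.277, 0.273, 0.304], [-0.389, -0.644, 0.659, -0.75], [-0.007, -0.713, -0.701, 0.783], [0.0, 0.0, 0.0, 1.0]]
wrist [[293.5, 0.0, 283.7], [0.0, 293.5, 210.0], [0.0, 0.0, 1.0]] [[1.0, 0.001, -0.002, 0.549], [0.0, -0.968, -0.25, 0.073], [-0.002, 0.25, -0.968, 0.384], [0.0, 0.0, 0.0, 1.0]]
{'time': 0.15, 'joint_positions': array([-1.03060806e-01,  8.78090858e-02,  1.37188344e+00, -4.76992449e-06,
        1.68360613e+00, -1.03121352e-01]), 'qvel': array([ 1.91966941e-03, -7.91089281e-04, -4.89176071e-03, -8.46061784e-04,
        7.10074658e-05, -8.90043563e-04]), 'joint_torque': array([ 1.24418581e-03, -3.40636396e+01, -3.02795255e+01,  7.18983379e-02,
        3.04441026e-02, -1.11468453e-04]), 'tool_pos': array([5.49583122e-01, 5.83831640e-05, 2.04572022e-01]), 'ee_rot': array([-1.67113896,  1.56909032,  3.04131004]), 'wrist_force': array([ 0.07304161, -0.39100936, -0.56300765]), 'wrist_torque': array([ 0.04800582, -0.01303315,  0.04738057]), 'width': 0.09395696444976358} 0.0188
```

View pics/scene0.png

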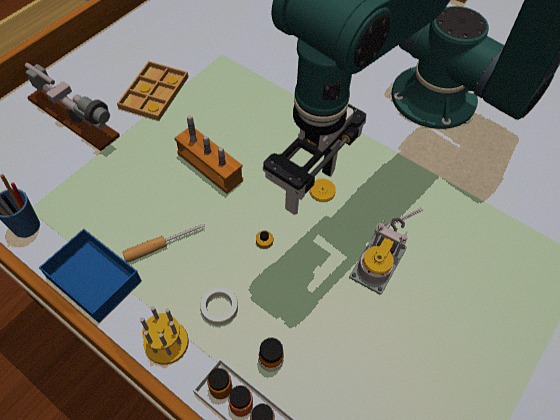

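View pics/side0.png

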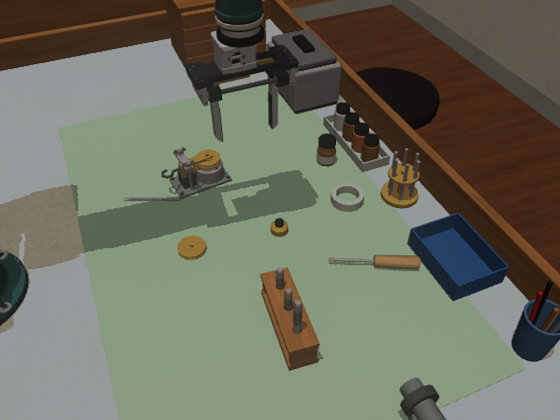

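View pics/wrist0.png

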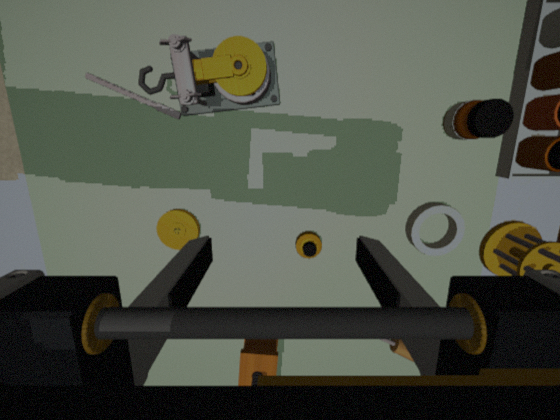

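The wrist view shows the pulley axle at (237,65), with the clamp to its left. The side view shows three punches at (280,278), (288,298) and (297,315). The last looks tallest, so I'm zooming in.

```bash
python3 - <<'E'
import cv2,numpy as np
def crop(f,x,y,w,h,k,o):
    i=cv2.imread(f)[y:y+h,x:x+w]; cv2.imwrite(o,cv2.resize(i,None,fx=k,fy=k,interpolation=cv2.INTER_CUBIC))
a=[("scene0",165,105,90,90),("side0",245,255,90,115),("scene0",340,200,90,100),("side0",155,135,90,70),("wrist0",130,20,160,110)]
t=[cv2.resize(cv2.imread(f"pics/{f}.png")[y:y+h,x:x+w],(390,290),interpolation=cv2.INTER_CUBIC) for f,x,y,w,h in a]
for k,(f,x,y,w,h) in enumerate(a):
    s=min(790/w,590/h); s=int(s); crop(f"pics/{f}.png",x,y,w,h,s,f"pics/c{k}.png"); print(k,f,x,y,s)
E
```

```text
0 scene0 165 105 6
1 side0 245 255 5
2 scene0 340 200 5
3 side0 155 135 8
4 wrist0 130 20 4
```

View pics/c0.png

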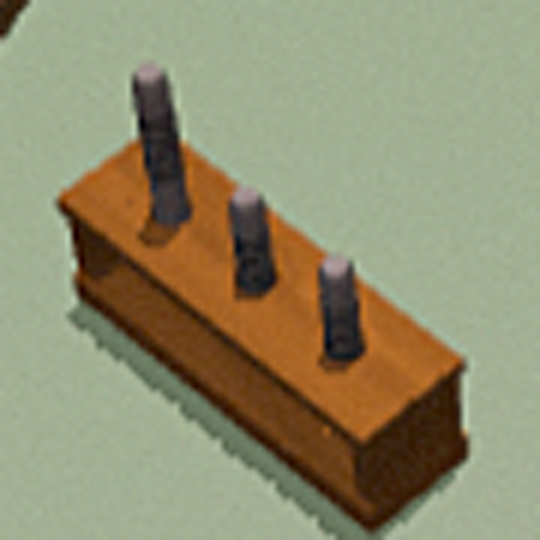

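View pics/c1.png

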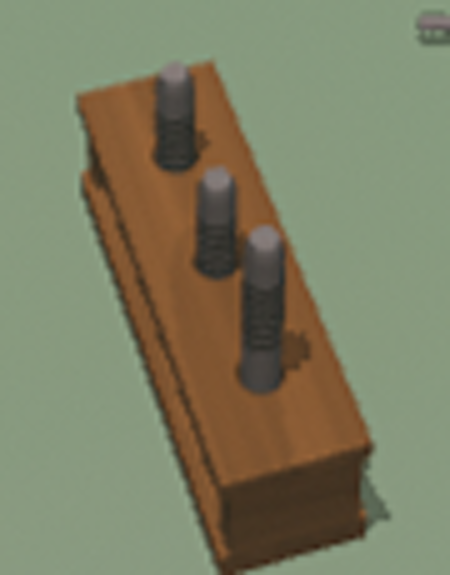

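View pics/c2.png

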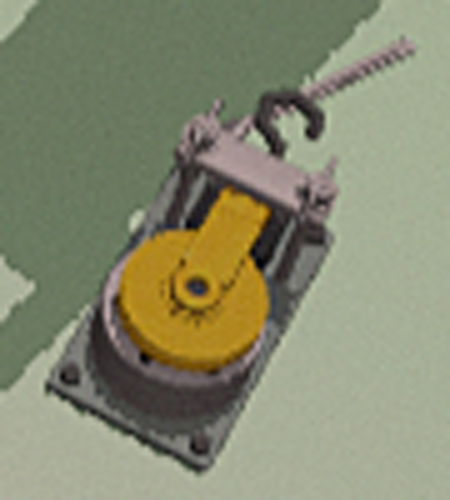

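View pics/c3.png

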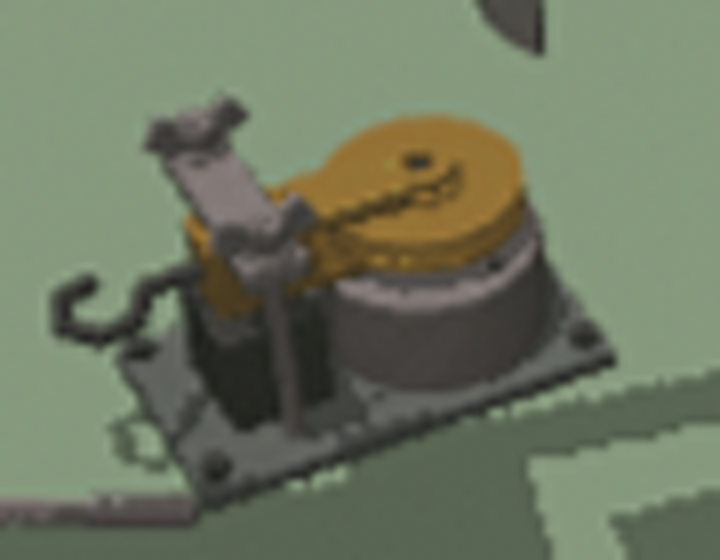

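View pics/c4.png

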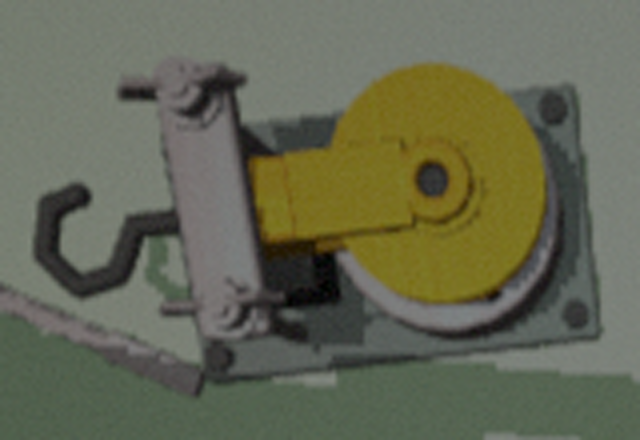

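The drift is the tallest punch. Its top is at scene (190,117) and side (298,302). The axle hole is at scene (380,258), side (207,155) and wrist (238,65). Next I'm triangulating.

```bash
cat > h.py <<'E'
from bench import robot
import cv2,numpy as np
def ray(s,uv):
    K=s["intrinsics"];T=s["world_from_camera"]
    d=T[:3,:3]@np.linalg.solve(K,[uv[0],uv[1],1.]);return T[:3,3],d/np.linalg.norm(d)
def tri(l):
    A=np.zeros((3,3));b=np.zeros(3);R=[ray(*q) for q in l]
    for o,d in R:
        P=np.eye(3)-np.outer(d,d);A+=P;b+=P@o
    x=np.linalg.solve(A,b); return x,[np.linalg.norm((np.eye(3)-np.outer(d,d))@(x-o))*1e3 for o,d in R]
def atz(s,uv,z):
    o,d=ray(s,uv);return o+d*(z-o[2])/d[2]
def c(x,y,ox,oy,k): return (ox+(x+.5)/k-.5, oy+(y+.5)/k-.5)
def grab(n,f):
    s=robot.snapshot(n);cv2.imwrite(f"pics/{f}.png",s["image"][:,:,::-1]);return s
def zoom(s,x,y,w,h,k,f):
    cv2.imwrite(f"pics/{f}.png",cv2.resize(s["image"][y:y+h,x:x+w,::-1],None,fx=k,fy=k,interpolation=cv2.INTER_CUBIC))
E
python3 - <<'E'
from h import *
import pickle
sc,si,wr=[robot.snapshot(n) for n in("scene","side","wrist")]
C0=lambda x,y:(sc,c(x,y,165,105,6));C1=lambda x,y:(si,c(x,y,245,255,5));C2=lambda x,y:(sc,c(x,y,340,200,5));C3=lambda x,y:(si,c(x,y,155,135,8));C4=lambda x,y:(wr,c(x,y,130,20,4))
def p(n,*l):
    x,e=tri(l);print(n,np.round(x,4),np.round(e,1))
p("drift top",C0(149,70),C1(264,234))
p("drift base",C0(172,218),C1(261,383))
p("p2 top",C0(247,192),C1(217,173));p("p3 top",C0(336,262),C1(175,70))
p("rack c",C0(365,440),C1(78+134,64));p("rack a",C0(62,203),C1(225,487) );p("rack b",C0(462,362),C1(78,97))
p("rack d",C0(365,440),C1(212,64))
p("hole",C2(198,288),C3(418,162),C4(432,180));p("hole2",C2(198,288),C3(418,162))
for q in(C2(198,288),C3(418,162),C4(432,180)): print(atz(*q,0.064))
for q in(C4(415,140),C4(250,158),C4(415,230),C4(262,240)): print(atz(*q,0.064))
E
```

```text
drift top [ 0.5053 -0.3304  0.1304] [0.4 0.4]
drift base [ 0.5051 -0.3317  0.0514] [0.4 0.4]
p2 top [ 0.5093 -0.2853  0.103 ] [0.1 0.1]
p3 top [ 0.5134 -0.2411  0.1024] [0.1 0.1]
rack c [ 0.5405 -0.2089  0.0561] [0.3 0.3]
rack a [ 0.4998 -0.3666  0.0392] [21.3 21.3]
rack b [ 0.4924 -0.2044  0.0557] [0.6 0.6]
rack d [ 0.5405 -0.2089  0.0561] [0.3 0.3]
hole [0.5027 0.141  0.0623] [0.9 0.6 1.1]
hole2 [0.5032 0.1417 0.0622] [0.3 0.3]
[0.50456517 0.14177683 0.064     ]
[0.50248079 0.13981786 0.064     ]
[0.50218708 0.13977878 0.064     ]
[0.49832527 0.14886271 0.064     ]
[0.45707349 0.14479595 0.064     ]
[0.4974438  0.12822307 0.064     ]
[0.45863684 0.12588503 0.064     ]
```

```bash
cat >> h.py <<'E'
from scipy.spatial.transform import Rotation as Ro
def RT():
    o=robot.get_obs(); return Ro.from_euler("xyz",o["ee_rot"]).as_matrix(),o["tool_pos"],o
def go(p,yaw=None):
    R,t,o=RT(); d=R.T@(np.array(p)-t); print("delta tool",np.round(d,4))
    y=np.arctan2(R[1,1],R[0,1]); print("jaw yaw",y)
    return d
E
python3 - <<'E'
from h import *
R,t,o=RT();print(np.round(R,3),t)
go([.5053,-.331,.069]);print(robot.get_obs()["wrist_force"])
E
```

```text
[[-0.001  1.     0.   ]
 [ 0.     0.    -1.   ]
 [-1.    -0.001 -0.   ]] [5.49813293e-01 2.90466859e-05 2.05082080e-01]
delta tool [ 0.1361 -0.0444  0.331 ]
jaw yaw 1.631988649829021e-05
[-0.24564828 -0.27357812 -0.49398481]
```

Request:
{"method": "send_rows", "body": {
  "increments": [
    [0.2,0,-0.005,0.04,0],
    [0,0,-0.01,0.08,0],
    [0,0,-0.015,0.12,0],
    [0,0,-0.02,0.16,0],
    [0,0,-0.025,0.2,0]
  ]
}}

```text
time: 0.72
tool_pos: [0.5245, -0.2016, 0.2056]
ee_rot: [1.383, 1.57, -0.187]
wrist_force: [0.3, -0.1, 0.4]
width: 0.0642
```

Request:
{"method": "send_rows", "body": {
  "increments": [
    [0,0,-0.005,0.04,0.03],
    [0,0,-0.01,0.08,0.06],
    [0,0,-0.018,0.12,0.09],
    [0,0,-0.019,0.131,0.09],
    [0,0,-0.019,0.131,0.09]
  ]
}}

```text
time: 1.13
tool_pos: [0.5049, -0.334, 0.2046]
ee_rot: [-1.784, 1.57, 2.833]
wrist_force: [-0.3, 0.3, -0.7]
width: 0.047
```

```bash
python3 - <<'E'
from h import *
go([.5053,-.331,.069])
s=grab("wrist","w1")
E
```

```text
delta tool [ 0.1356  0.0003 -0.0029]
jaw yaw -0.09457641504128017
```

View pics/w1.png

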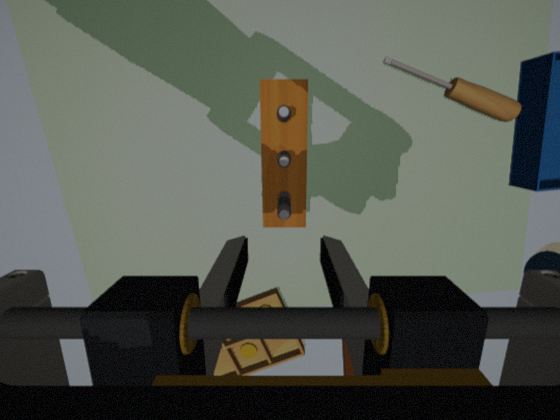

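The rack row is centred between the jaws, with the drift top at (284,211). I'm checking the wrist-camera ray against the triangulation.

```bash
python3 - <<'E'
from h import *
s=robot.snapshot("wrist");zoom(s,244,60,80,180,3,"w1z")
print(atz(s,(284,213),.13),atz(s,(284,197),.058))
go([.5053,-.331,.069])
E
```

```text
[ 0.50488553 -0.32764969  0.13      ] [ 0.50485791 -0.32813918  0.058     ]
delta tool [ 0.1362 -0.0007  0.001 ]
jaw yaw -0.0899940371682952
```

View pics/w1z.png

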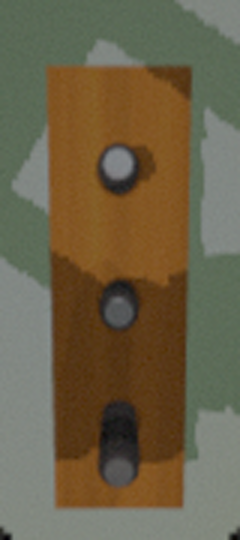

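Request:
{"method": "send_rows", "body": {
  "increments": [
    [0,0.03,0,0,0],
    [0,0.06,0,0,0],
    [0,0.09,0,0,0],
    [0,0.115,0,0,0],
    [0,0.135,0,0,0]
  ]
}}

```text
time: 1.65
tool_pos: [0.5061, -0.3275, 0.0683]
ee_rot: [-2.477, 1.568, 2.149]
wrist_force: [0.5, -0.0, 0.5]
width: 0.0472
```

Request:
{"method": "send_rows", "body": {
  "increments": [
    [-0.4,0,0,0,0],
    [-0.7,0,0,0,0],
    [-0.85,0,0,0,0],
    [-1,0,0,0,0],
    [-1,0,0,0,0]
  ]
}}

```text
time: 2.07
tool_pos: [0.5073, -0.3315, 0.073]
ee_rot: [1.012, 1.567, -0.648]
wrist_force: [0.5, -0.8, 0.1]
width: 0.0173
```

Request:
{"method": "send_rows", "body": {
  "increments": [
    [-1,0,0,0,0],
    [-1,0,0,0,0],
    [-1,0,0,0,0]
  ]
}}

```text
time: 2.32
tool_pos: [0.5064, -0.3315, 0.0726]
ee_rot: [0.951, 1.569, -0.71]
wrist_force: [-1.4, 0.9, 5.2]
width: 0.0125
```

```bash
python3 - <<'E'
from h import *
s=grab("wrist","w2");print(RT()[1:])
E
```

```text
(array([ 0.50636199, -0.3315335 ,  0.07255829]), {'time': 2.3667, 'joint_positions': array([-6.73306654e-01,  2.67240192e-01,  1.42905851e+00, -7.64119376e-05,
        1.44312761e+00, -5.83046972e-01]), 'qvel': array([-0.00160846, -0.00027437, -0.00100258,  0.00111089,  0.00065165,
        0.00264362]), 'joint_torque': array([ 1.49641419e-01, -3.66908455e+01, -2.70479447e+01,  2.04538959e-01,
       -7.87447840e-01,  4.95384535e-03]), 'tool_pos': array([ 0.50636199, -0.3315335 ,  0.07255829]), 'ee_rot': array([ 0.95276877,  1.56862865, -0.70827759]), 'wrist_force': array([-0.66613995,  1.5364885 ,  6.57791433]), 'wrist_torque': array([0.27616755, 0.4647126 , 0.04025821]), 'width': 0.0125307443851944})
```

View pics/w2.png

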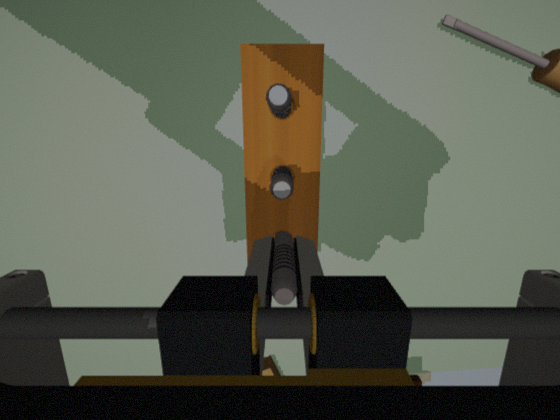

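The drift is gripped at width 12.5 mm and stands upright between the pads. Lifting it straight up.

Request:
{"method": "send_rows", "body": {
  "increments": [
    [-1,-0.01,0,0,0],
    [-1,-0.025,0,0,0],
    [-1,-0.045,0,0,0],
    [-1,-0.075,0,0,0],
    [-1,-0.105,0,0,0]
  ]
}}

```text
time: 2.78
tool_pos: [0.5055, -0.3306, 0.1756]
ee_rot: [-2.305, 1.568, 2.317]
wrist_force: [0.8, -0.5, -1.6]
width: 0.0122
```

Request:
{"method": "send_rows", "body": {
  "increments": [
    [-1,-0.005,0,0,0],
    [-1,-0.005,0,0,0],
    [-1,-0.005,0,0,0]
  ]
}}

```text
time: 3.03
tool_pos: [0.5058, -0.3309, 0.1796]
ee_rot: [-2.367, 1.57, 2.255]
wrist_force: [-0.0, 0.0, -1.8]
width: 0.0123
```

```bash
python3 - <<'E'
from h import *
for n in("wrist","scene","side"):
  s=grab(n,n+"3")
  if n=="scene":zoom(s,150,60,130,120,5,"scene3z")
  if n=="side":zoom(s,240,210,130,120,5,"side3z")
print(RT()[1:]); go([.5027,.1405,.18])
E
```

```text
(array([ 0.50501038, -0.33019325,  0.17754565]), {'time': 3.1833, 'joint_positions': array([-6.73067888e-01,  2.16582967e-01,  1.27914760e+00,  9.99172077e-05,
        1.65076537e+00, -5.83027343e-01]), 'qvel': array([ 0.00124887,  0.00116984, -0.00297241,  0.00115177,  0.00146309,
        0.00035792]), 'joint_torque': array([ 8.35984829e-03, -4.05864108e+01, -3.10710776e+01,  5.36570256e-02,
        6.39279583e-02, -4.64926444e-06]), 'tool_pos': array([ 0.50501038, -0.33019325,  0.17754565]), 'ee_rot': array([-2.17414115,  1.56589202,  2.44821503]), 'wrist_force': array([-0.55359402, -0.65531913, -0.38477343]), 'wrist_torque': array([4.20163828e-05, 4.56474592e-02, 3.55532391e-02]), 'width': 0.01212362290958359})
delta tool [-0.001  -0.0446 -0.4686]
jaw yaw -0.090027188523411
```

View pics/wrist3.png

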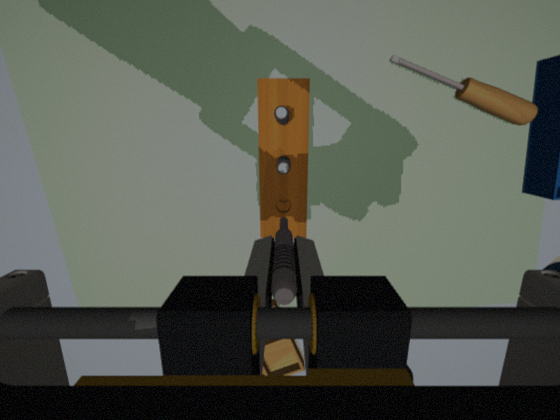

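View pics/scene3z.png

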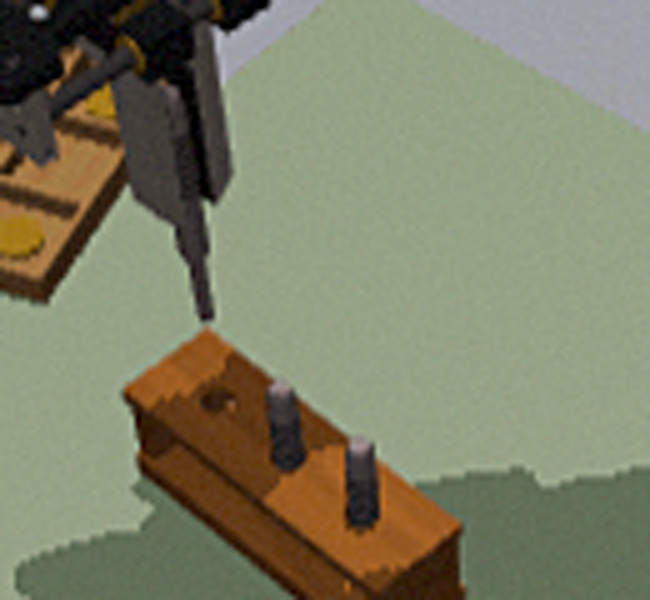

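View pics/side3z.png

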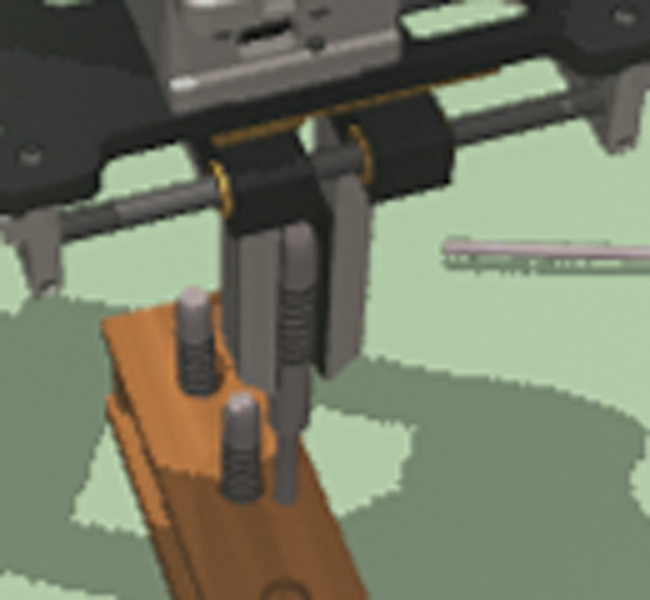

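The drift is clear of the rack and upright. Its tip is at scene zoom (206,318) and side zoom (284,498). The TCP readings are noisy, so I'm locating the tip by triangulation.

```bash
python3 - <<'E'
from h import *
sc=robot.snapshot("scene");si=robot.snapshot("side")
print(tri([(sc,c(207,318,150,60,5)),(si,c(284,496,240,210,5))]))
print(tri([(sc,c(175,205,150,60,5)),(si,c(290,420,240,210,5))]))
for k in range(6):
    robot.snapshot("side");o=robot.get_obs();print(np.round(o["tool_pos"],4),np.round(o["wrist_force"],2),o["time"])
E
```

```text
(array([ 0.50480005, -0.32918139,  0.10988184]), [np.float64(0.6889258777987795), np.float64(0.6889258777988152)])
(array([ 0.50087409, -0.34109804,  0.16537789]), [np.float64(1.1185937920808433), np.float64(1.1185937920810192)])
[ 0.5054 -0.3305  0.1786] [-0.6  -0.23 -0.45] 3.3333
[ 0.5056 -0.3307  0.1791] [-0.44 -0.28 -0.85] 3.3833
[ 0.5057 -0.3308  0.1795] [-0.33  0.2  -1.19] 3.4333
[ 0.5058 -0.3309  0.1799] [-0.16 -0.69 -0.87] 3.4833
[ 0.5059 -0.3309  0.1801] [-0.24  0.36 -0.71] 3.5333
[ 0.506  -0.331   0.1803] [ 0.36  0.3  -1.15] 3.5833
```

Request:
{"method": "send_rows", "body": {
  "increments": [
    [-1,0,-0.003,-0.035,0],
    [-1,0,-0.0065,-0.07,0],
    [-1,0,-0.01,-0.105,0],
    [-1,0,-0.0135,-0.14,0],
    [-1,0,-0.017,-0.175,0]
  ]
}}

```text
time: 4.0
tool_pos: [0.5046, -0.1537, 0.1807]
ee_rot: [1.514, 1.57, -0.147]
wrist_force: [0.1, 0.4, 0.2]
width: 0.0124
```

Request:
{"method": "send_rows", "body": {
  "increments": [
    [-1,0,-0.003,-0.035,0],
    [-1,0,-0.0065,-0.07,0],
    [-1,0,-0.01,-0.105,0],
    [-1,0,-0.0135,-0.14,0],
    [-1,0,-0.017,-0.175,0]
  ]
}}

```text
time: 4.42
tool_pos: [0.5034, 0.0223, 0.1809]
ee_rot: [1.627, 1.57, -0.034]
wrist_force: [0.7, 0.2, -1.2]
width: 0.0124
```

Request:
{"method": "send_rows", "body": {
  "increments": [
    [-1,0,-0.003,-0.03,-0.03],
    [-1,0,-0.0065,-0.06,-0.06],
    [-1,0,-0.009,-0.09,-0.09],
    [-1,0,-0.0114,-0.112,-0.09],
    [-1,0,-0.0114,-0.1194,-0.09]
  ]
}}

```text
time: 4.83
tool_pos: [0.5025, 0.1437, 0.1807]
ee_rot: [2.876, 1.569, 1.309]
wrist_force: [0.0, 0.2, -1.9]
width: 0.0125
```

Request:
{"method": "send_rows", "body": {
  "increments": [
    [-1,0.01,0,0,0],
    [-1,0.02,0,0,0],
    [-1,0.025,0,0,0],
    [-1,0.03,0,0,0],
    [-1,0.03,0,0,0]
  ]
}}

```text
time: 5.25
tool_pos: [0.5021, 0.1392, 0.1484]
ee_rot: [-1.32, 1.567, -2.893]
wrist_force: [0.3, -0.6, -1.2]
width: 0.012
```

Request:
{"method": "send_rows", "body": {
  "increments": [
    [-1,0,0,0,0],
    [-1,0,0,0,0],
    [-1,0,0,0,0],
    [-1,0,0,0,0],
    [-1,0,0,0,0]
  ]
}}

```text
time: 5.67
tool_pos: [0.5033, 0.1405, 0.151]
ee_rot: [1.686, 1.57, 0.115]
wrist_force: [0.7, -0.1, -1.4]
width: 0.0125
```

```bash
python3 - <<'E'
from h import *
w=grab("wrist","w4");zoom(w,230,170,110,110,5,"w4z")
s=grab("scene","sc4");zoom(s,320,200,110,110,5,"sc4z")
s=grab("side","si4");zoom(s,155,95,110,110,5,"si4z")
R,t,o=RT();print(np.round(R,3),t,o["wrist_force"],o["width"])
E
```

```text
[[ 0.  1.  0.]
 [ 0.  0. -1.]
 [-1.  0. -0.]] [0.5030823  0.14064062 0.15069153] [-0.17289871 -0.39329492 -0.57069457] 0.012426493079578453
```

View pics/w4.png

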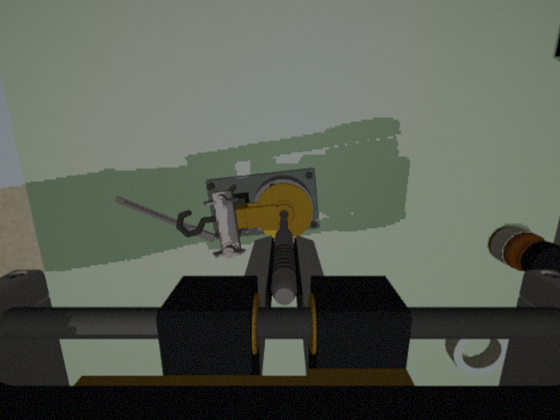

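View pics/w4z.png

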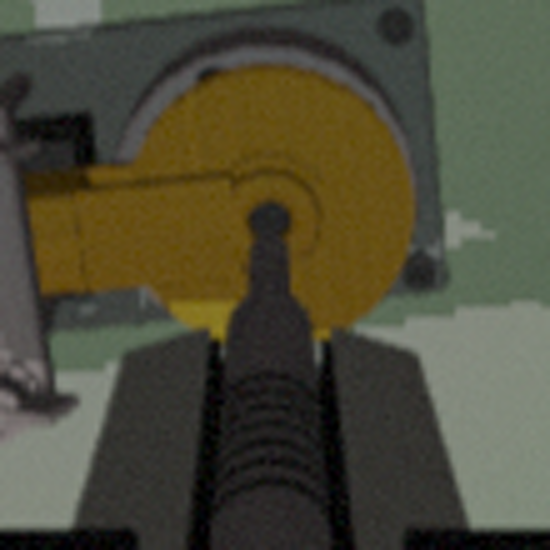

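View pics/sc4z.png

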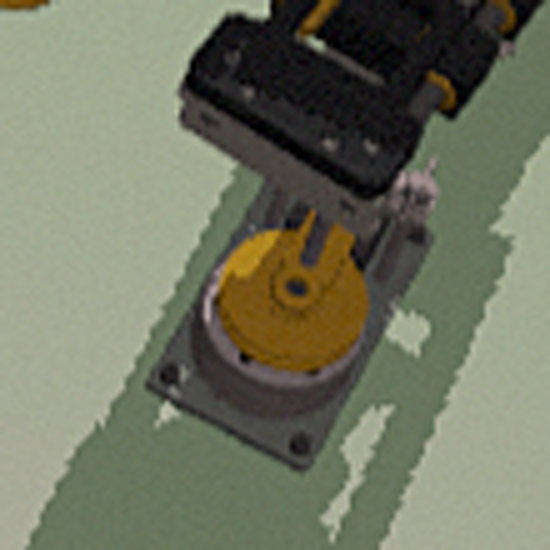

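View pics/si4z.png

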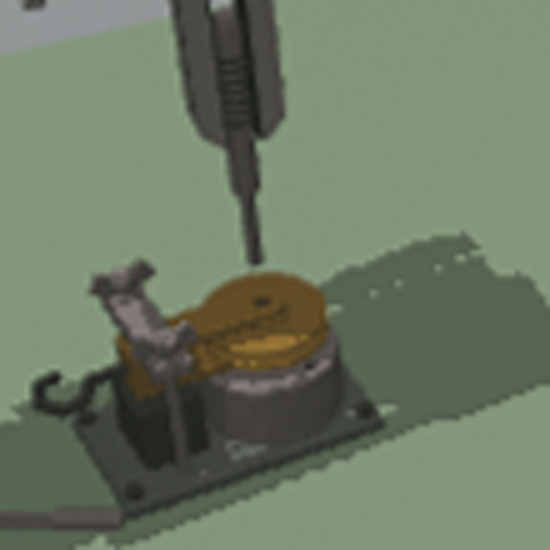

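The tip is at scene zoom (311,262) and side zoom (255,261). The hole is at scene zoom (297,288) and side zoom (263,301).

```bash
python3 - <<'E'
from h import *
w,sc,si=[robot.snapshot(n) for n in("wrist","scene","side")]
S=lambda x,y:(sc,c(x,y,320,200,5));D=lambda x,y:(si,c(x,y,155,95,5));W=lambda x,y:(w,c(x,y,230,170,5))
for n,l in dict(tip=[S(311,261),D(255,261)],tipw=[S(311,261),D(255,261),W(269,222)],hole=[S(297,288),D(263,301)]).items():
    print(n,*tri(l))
print([atz(*q,.082) for q in(S(311,261),D(255,261),W(269,222))])
print([atz(*q,.064) for q in(S(297,288),D(263,301),W(269,215))])
E
```

```text
tip [0.50292691 0.14241638 0.08376076] [np.float64(0.21909302013483253), np.float64(0.21909302013479814)]
tipw [0.50235741 0.14380074 0.08250825] [np.float64(1.6463298385170415), np.float64(0.7549626202483116), np.float64(1.8297471049790592)]
hole [0.50378551 0.14132269 0.06244516] [np.float64(0.13124852416838834), np.float64(0.13124852416842037)]
[array([0.50212349, 0.14207548, 0.082     ]), array([0.50327871, 0.14487658, 0.082     ]), array([0.50151435, 0.14534538, 0.082     ])]
[array([0.50479946, 0.14148136, 0.064     ]), array([0.50326569, 0.13952577, 0.064     ]), array([0.50150331, 0.14179076, 0.064     ])]
```

Request:
{"method": "send_rows", "body": {
  "increments": [
    [-1,0.005,0.0005,0.0005,0],
    [-1,0.01,0.001,0.001,0],
    [-1,0.014,0.001,0.001,0],
    [-1,0.014,0.001,0.001,0],
    [-1,0.014,0.001,0.001,0]
  ]
}}

```text
time: 6.38
tool_pos: [0.5036, 0.1395, 0.1357]
ee_rot: [-1.407, 1.569, -2.978]
wrist_force: [0.0, 0.5, -0.1]
width: 0.0129
```

Request:
{"method": "send_rows", "body": {
  "increments": [
    [-1,0,0,0,0],
    [-1,0,0,0,0],
    [-1,0,0,0,0],
    [-1,0,0,0,0],
    [-1,0,0,0,0]
  ]
}}

```text
time: 6.8
tool_pos: [0.5041, 0.1396, 0.1367]
ee_rot: [1.674, 1.57, 0.103]
wrist_force: [0.6, -0.4, -1.2]
width: 0.0124
```

```bash
python3 - <<'E'
from h import *
w=grab("wrist","w5");zoom(w,250,180,70,60,9,"w5z")
s=grab("scene","sc5");zoom(s,350,230,60,50,10,"sc5z")
s=grab("side","si5");zoom(s,175,130,60,50,10,"si5z")
R,t,o=RT();print(t,o["wrist_force"],o["width"])
E
```

```text
[0.50404342 0.13955638 0.13656587] [-0.37339382 -0.02778253 -1.17395333] 0.012278600700396455
```

View pics/w5z.png

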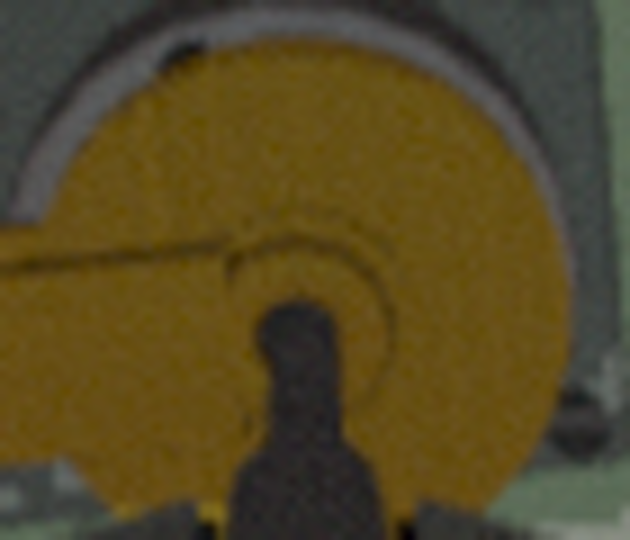

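View pics/sc5z.png

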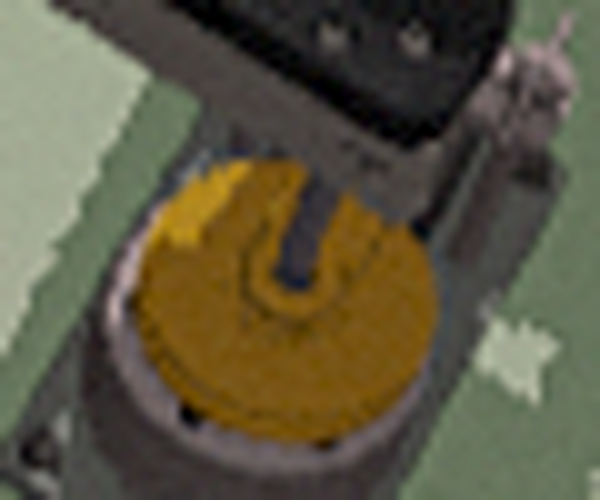

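View pics/si5z.png

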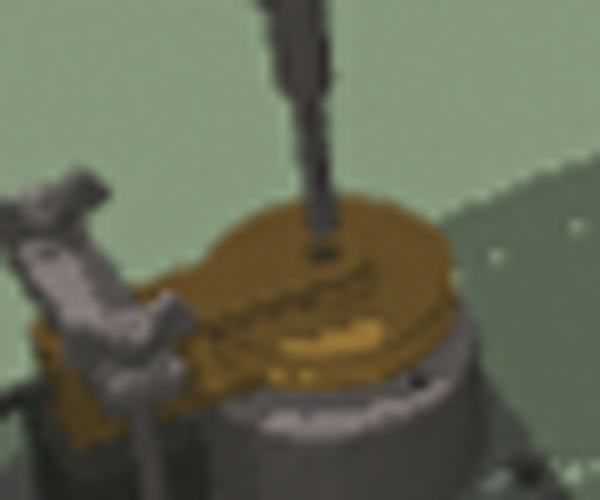

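```bash
python3 - <<'E'
from h import *
w,sc,si=[robot.snapshot(n) for n in("wrist","scene","side")]
S=lambda x,y:(sc,c(x,y,350,230,10));D=lambda x,y:(si,c(x,y,175,130,10));W=lambda x,y:(w,c(x,y,250,180,9))
print(tri([S(293,270),D(322,229)]),tri([S(294,284),D(323,252)]))
print([atz(*q,.064) for q in(S(294,284),D(323,252),W(296,337))])
print([atz(*q,.0695) for q in(S(293,270),D(322,229),W(305,340))])
g=w["image"][180:240,250:320].sum(2)/3
print(g[24:50:2,24:44].astype(int))
E
```

```text
(array([0.50463433, 0.14164072, 0.06784651]), [np.float64(1.340400759903536), np.float64(1.3404007599035828)]) (array([0.50391299, 0.14227831, 0.06147839]), [np.float64(0.8740233935653129), np.float64(0.8740233935652604)])
[array([0.50621702, 0.14224876, 0.064     ]), array([0.50261964, 0.13999227, 0.064     ]), array([0.50159465, 0.14045857, 0.064     ])]
[array([0.50692239, 0.14129682, 0.0695    ]), array([0.50325836, 0.14086135, 0.0695    ]), array([0.50249091, 0.14171933, 0.0695    ])]
[[69 69 65 61 62 65 60 65 65 62 63 65 61 57 64 59 64 67 69 66]
 [49 55 64 68 63 60 60 54 51 48 52 58 61 64 62 60 64 62 66 67]
 [56 46 46 53 51 51 64 60 62 57 57 63 58 57 47 54 58 63 70 56]
 [70 52 52 68 70 76 70 65 66 68 66 70 65 57 72 62 54 50 65 64]
 [63 66 66 67 70 68 70 63 60 59 61 64 63 67 65 69 66 67 55 64]
 [72 65 71 64 64 51 48 37 39 35 39 38 41 58 59 69 71 65 64 51]
 [72 69 67 69 46 38 33 39 38 38 36 39 38 42 63 72 63 71 69 56]
 [68 68 72 66 43 29 36 37 39 42 41 43 38 44 62 69 69 64 66 58]
 [67 68 69 68 59 44 41 35 40 38 46 38 40 46 63 70 68 66 67 52]
 [62 64 72 68 68 65 37 39 38 40 44 40 36 45 61 66 64 64 61 62]
 [66 65 65 64 62 57 40 36 38 38 42 39 35 34 61 58 56 57 55 71]
 [66 65 63 56 59 58 44 35 41 37 37 34 31 39 58 64 57 61 70 65]
 [74 67 74 62 65 53 42 40 34 36 37 44 39 36 63 64 66 70 68 65]]
```

Both methods put the tip about 0.7 mm too far in +x and near zero in y. I'm correcting that and descending gently to feel for the hole.

Request:
{"method": "send_rows", "body": {
  "increments": [
    [-1,0.001,-0.0007,0,0],
    [-1,0.002,-0.0007,0,0],
    [-1,0.003,-0.0007,0,0],
    [-1,0.0035,-0.0007,0,0],
    [-1,0.004,-0.0007,0,0]
  ]
}}

```text
time: 7.52
tool_pos: [0.5032, 0.1396, 0.1323]
ee_rot: [-1.028, 1.571, -2.598]
wrist_force: [0.3, -0.2, -0.5]
width: 0.0126
```

Request:
{"method": "send_rows", "body": {
  "increments": [
    [-1,0.0004,0,0,0],
    [-1,0.0008,0,0,0],
    [-1,0.0012,0,0,0],
    [-1,0.0016,0,0,0],
    [-1,0.002,0,0,0]
  ]
}}

```text
time: 7.93
tool_pos: [0.5033, 0.1396, 0.1305]
ee_rot: [1.498, 1.571, -0.072]
wrist_force: [-0.8, 0.0, -1.7]
width: 0.0124
```

Request:
{"method": "send_rows", "body": {
  "increments": [
    [-1,0.0004,0,0,0],
    [-1,0.0008,0,0,0],
    [-1,0.0012,0,0,0],
    [-1,0.0016,0,0,0],
    [-1,0.002,0,0,0]
  ]
}}

```text
time: 8.35
tool_pos: [0.5033, 0.1396, 0.1285]
ee_rot: [2.142, 1.571, 0.571]
wrist_force: [-0.8, 0.2, -1.7]
width: 0.0127
```

Request:
{"method": "send_rows", "body": {
  "increments": [
    [-1,0.0004,0,0,0],
    [-1,0.0008,0,0,0],
    [-1,0.0012,0,0,0],
    [-1,0.0016,0,0,0],
    [-1,0.002,0,0,0]
  ]
}}

```text
time: 8.77
tool_pos: [0.5034, 0.1396, 0.127]
ee_rot: [1.749, 1.57, 0.179]
wrist_force: [-0.7, -0.3, 3.3]
width: 0.0124
```

Contact at TCP z of about 0.127, so the tip is near 0.060, deeper than the strap face. I'm verifying this by camera.

```bash
python3 - <<'E'
from h import *
w=grab("wrist","w6");zoom(w,250,180,70,60,9,"w6z")
s=grab("side","si6");zoom(s,175,130,60,50,10,"si6z")
R,t,o=RT();print(t,o["wrist_force"],o["width"])
E
```

```text
[0.50337332 0.13961698 0.12701364] [-1.00286534  0.9728966   1.88211033] 0.012397872793319966
```

View pics/w6z.png

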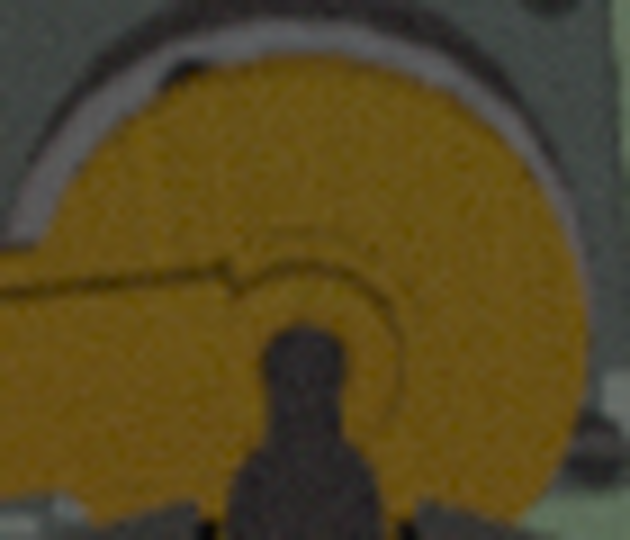

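View pics/si6z.png

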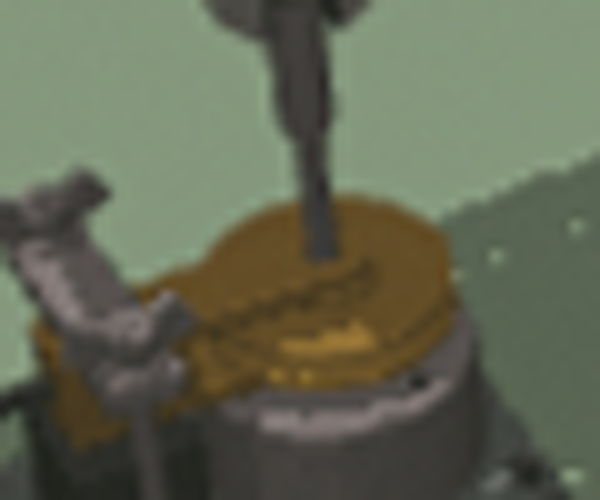

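The tip is inside the hole: about 30 mm of the 34 mm tip still shows, so it is resting on the pin. Pressing slowly from here.

Request:
{"method": "send_rows", "body": {
  "increments": [
    [-1,0.0003,0,0,0],
    [-1,0.0006,0,0,0],
    [-1,0.0009,0,0,0],
    [-1,0.0012,0,0,0],
    [-1,0.0015,0,0,0]
  ]
}}

```text
time: 9.28
tool_pos: [0.5036, 0.1397, 0.1267]
ee_rot: [1.728, 1.569, 0.157]
wrist_force: [-2.2, -0.5, 8.9]
width: 0.0127
```

Request:
{"method": "send_rows", "body": {
  "increments": [
    [-1,0.0003,0,0,0],
    [-1,0.0006,0,0,0],
    [-1,0.0009,0,0,0],
    [-1,0.0012,0,0,0],
    [-1,0.0015,0,0,0]
  ]
}}

```text
time: 9.7
tool_pos: [0.5037, 0.1397, 0.1259]
ee_rot: [1.73, 1.569, 0.159]
wrist_force: [-2.9, -0.3, 9.8]
width: 0.0124
```

Request:
{"method": "send_rows", "body": {
  "increments": [
    [-1,0.0003,-0.0003,0,0],
    [-1,0.0006,-0.0005,0,0],
    [-1,0.0009,-0.0005,0,0],
    [-1,0.0012,-0.0005,0,0],
    [-1,0.0015,-0.0005,0,0]
  ]
}}

```text
time: 10.12
tool_pos: [0.5035, 0.1397, 0.1248]
ee_rot: [1.693, 1.568, 0.122]
wrist_force: [-3.3, -0.3, 10.8]
width: 0.0128
```

Request:
{"method": "send_rows", "body": {
  "increments": [
    [-1,0.0003,0,0,0],
    [-1,0.0006,0,0,0],
    [-1,0.0009,0,0,0],
    [-1,0.0012,0,0,0],
    [-1,0.0015,0,0,0]
  ]
}}

```text
time: 10.53
tool_pos: [0.5035, 0.1397, 0.1234]
ee_rot: [1.687, 1.568, 0.116]
wrist_force: [-3.8, -0.0, 10.9]
width: 0.0125
```

```bash
python3 - <<'E'
from h import *
w=grab("wrist","w7");zoom(w,250,180,70,60,9,"w7z")
s=grab("side","si7");zoom(s,165,105,70,70,8,"si7z")
R,t,o=RT();print(np.round(R,4),t,o["wrist_force"],o["wrist_torque"],o["width"])
E
```

```text
[[ 3.1e-03  1.0e+00  1.0e-04]
 [ 4.0e-04  1.0e-04 -1.0e+00]
 [-1.0e+00  3.1e-03 -4.0e-04]] [0.50349628 0.13968959 0.12318062] [-3.34875142 -0.82563436  9.90516131] [-0.10494414  0.7599116  -0.01941756] 0.0127584974652761
```

View pics/w7z.png

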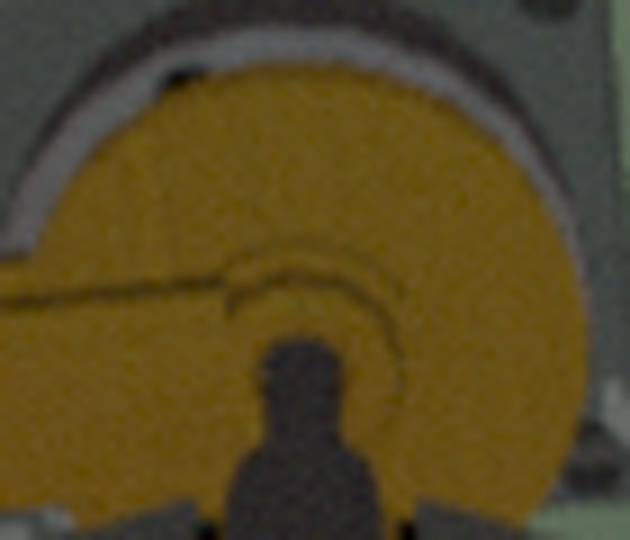

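View pics/si7z.png

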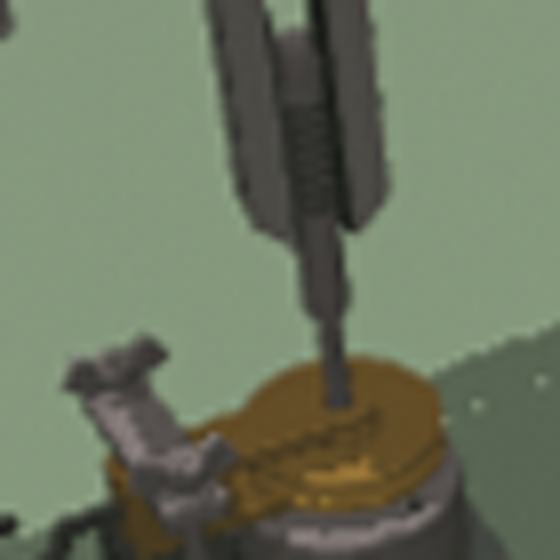

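Request:
{"method": "send_rows", "body": {
  "increments": [
    [-1,0.0003,-0.0003,0,0],
    [-1,0.0006,-0.0006,0,0],
    [-1,0.0009,-0.0006,0,0],
    [-1,0.0012,-0.0006,0,0],
    [-1,0.0015,-0.0006,0,0]
  ]
}}

```text
time: 11.05
tool_pos: [0.5033, 0.1397, 0.122]
ee_rot: [1.675, 1.567, 0.104]
wrist_force: [-2.0, -0.1, 9.6]
width: 0.0125
```

Request:
{"method": "send_rows", "body": {
  "increments": [
    [-1,0.0003,0,0,0],
    [-1,0.0006,0,0,0],
    [-1,0.0009,0,0,0],
    [-1,0.0012,0,0,0],
    [-1,0.0015,0,0,0]
  ]
}}

```text
time: 11.47
tool_pos: [0.5034, 0.1397, 0.1206]
ee_rot: [1.668, 1.567, 0.098]
wrist_force: [-2.2, -0.3, 11.6]
width: 0.0129
```

Request:
{"method": "send_rows", "body": {
  "increments": [
    [-1,0.0003,-0.0003,0,0],
    [-1,0.0006,-0.0006,0,0],
    [-1,0.0009,-0.0006,0,0],
    [-1,0.0012,-0.0006,0,0],
    [-1,0.0015,-0.0006,0,0]
  ]
}}

```text
time: 11.88
tool_pos: [0.5032, 0.1397, 0.1192]
ee_rot: [1.66, 1.565, 0.089]
wrist_force: [-1.9, 0.4, 10.9]
width: 0.0126
```

Request:
{"method": "send_rows", "body": {
  "increments": [
    [-1,0.0003,0,0,0],
    [-1,0.0006,0,0,0],
    [-1,0.0009,0,0,0],
    [-1,0.0012,0,0,0],
    [-1,0.0015,0,0,0]
  ]
}}

```text
time: 12.3
tool_pos: [0.5032, 0.1397, 0.1178]
ee_rot: [1.666, 1.565, 0.096]
wrist_force: [-1.8, -0.7, 11.3]
width: 0.0124
```

Request:
{"method": "send_rows", "body": {
  "increments": [
    [-1,0.0003,0,0,0],
    [-1,0.0006,0,0,0],
    [-1,0.0009,0,0,0],
    [-1,0.0012,0,0,0],
    [-1,0.0015,0,0,0]
  ]
}}

```text
time: 12.72
tool_pos: [0.5032, 0.1397, 0.1164]
ee_rot: [1.666, 1.565, 0.095]
wrist_force: [-2.5, -0.3, 11.3]
width: 0.0127
```

Request:
{"method": "send_rows", "body": {
  "increments": [
    [-1,0.0003,0,0,0],
    [-1,0.0006,0,0,0],
    [-1,0.0009,0,0,0],
    [-1,0.0012,0,0,0],
    [-1,0.0015,0,0,0]
  ]
}}

```text
time: 13.13
tool_pos: [0.5032, 0.1397, 0.1148]
ee_rot: [1.659, 1.565, 0.089]
wrist_force: [-1.4, -0.8, 11.8]
width: 0.0125
```

Request:
{"method": "send_rows", "body": {
  "increments": [
    [-1,0.0003,0,0,0],
    [-1,0.0006,0,0,0],
    [-1,0.0009,0,0,0],
    [-1,0.0012,0,0,0],
    [-1,0.0015,0,0,0]
  ]
}}

```text
time: 13.55
tool_pos: [0.5032, 0.1397, 0.1133]
ee_rot: [1.664, 1.565, 0.093]
wrist_force: [-2.1, -0.0, 11.5]
width: 0.0125
```

Request:
{"method": "send_rows", "body": {
  "increments": [
    [-1,0.0003,0,0,0],
    [-1,0.0006,0,0,0],
    [-1,0.0009,0,0,0],
    [-1,0.0012,0,0,0],
    [-1,0.0015,0,0,0]
  ]
}}

```text
time: 13.97
tool_pos: [0.5032, 0.1397, 0.1118]
ee_rot: [1.659, 1.566, 0.088]
wrist_force: [-2.5, 0.2, 11.5]
width: 0.0124
```

Request:
{"method": "send_rows", "body": {
  "increments": [
    [-1,0.0003,0,0,0],
    [-1,0.0006,0,0,0],
    [-1,0.0009,0,0,0],
    [-1,0.0012,0,0,0],
    [-1,0.0015,0,0,0]
  ]
}}

```text
time: 14.38
tool_pos: [0.5032, 0.1397, 0.1103]
ee_rot: [1.665, 1.565, 0.095]
wrist_force: [-1.8, -0.4, 11.7]
width: 0.0127
```

```bash
python3 - <<'E'
from h import *
s=grab("side","si8");zoom(s,165,105,70,70,8,"si8z")
R,t,o=RT();print(np.round(R[:,0],4),t,o["wrist_force"],o["width"])
E
```

```text
[ 5.2e-03  4.0e-04 -1.0e+00] [0.50319548 0.13965834 0.11020523] [-1.69827837  0.45216763  9.96919986] 0.012529548590812855
```

View pics/si8z.png

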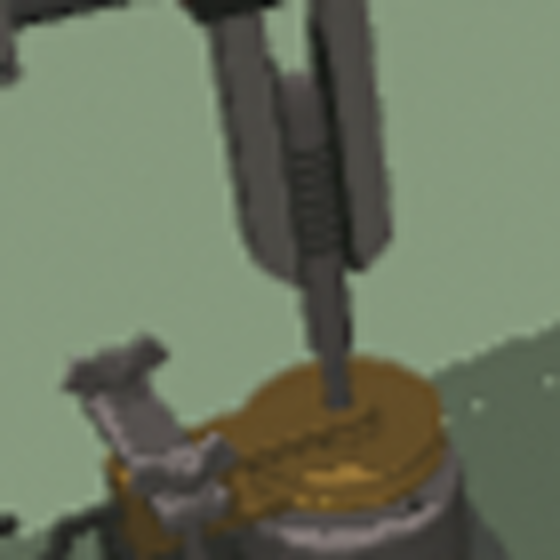

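The drift keeps sinking without slipping in the jaws. Continuing at the same rate.

Request:
{"method": "send_rows", "body": {
  "increments": [
    [-1,0.0003,0,0,0],
    [-1,0.0006,0,0,0],
    [-1,0.0009,0,0,0],
    [-1,0.0012,0,0,0],
    [-1,0.0015,0,0,0]
  ]
}}

```text
time: 14.85
tool_pos: [0.5032, 0.1397, 0.1088]
ee_rot: [1.674, 1.566, 0.103]
wrist_force: [-2.0, -0.4, 11.8]
width: 0.0124
```

Request:
{"method": "send_rows", "body": {
  "increments": [
    [-1,0.0003,0,0,0],
    [-1,0.0006,0,0,0],
    [-1,0.0009,0,0,0],
    [-1,0.0012,0,0,0],
    [-1,0.0015,0,0,0]
  ]
}}

```text
time: 15.27
tool_pos: [0.5032, 0.1397, 0.1073]
ee_rot: [1.661, 1.565, 0.09]
wrist_force: [-2.4, -0.5, 11.5]
width: 0.0123
```

Request:
{"method": "send_rows", "body": {
  "increments": [
    [-1,0.0003,0,0,0],
    [-1,0.0006,0,0,0],
    [-1,0.0009,0,0,0],
    [-1,0.0012,0,0,0],
    [-1,0.0015,0,0,0]
  ]
}}

```text
time: 15.68
tool_pos: [0.5032, 0.1397, 0.1058]
ee_rot: [1.658, 1.566, 0.087]
wrist_force: [-2.6, -0.0, 11.4]
width: 0.0126
```

Request:
{"method": "send_rows", "body": {
  "increments": [
    [-1,0.0003,0,0,0],
    [-1,0.0006,0,0,0],
    [-1,0.0009,0,0,0],
    [-1,0.0012,0,0,0],
    [-1,0.0015,0,0,0]
  ]
}}

```text
time: 16.1
tool_pos: [0.5032, 0.1397, 0.1043]
ee_rot: [1.658, 1.566, 0.087]
wrist_force: [-2.3, -1.1, 12.1]
width: 0.0126
```

Request:
{"method": "send_rows", "body": {
  "increments": [
    [-1,0.0003,0,0,0],
    [-1,0.0006,0,0,0],
    [-1,0.0009,0,0,0],
    [-1,0.0012,0,0,0],
    [-1,0.0015,0,0,0]
  ]
}}

```text
time: 16.52
tool_pos: [0.5032, 0.1397, 0.1028]
ee_rot: [1.661, 1.566, 0.09]
wrist_force: [-1.7, -0.3, 11.4]
width: 0.0124
```

```bash
python3 - <<'E'
from h import *
s=grab("side","si9");zoom(s,165,105,70,70,8,"si9z")
R,t,o=RT();print(np.round(R[:,0],4),t,o["wrist_force"],o["width"])
E
```

```text
[ 5.1e-03  5.0e-04 -1.0e+00] [0.50319424 0.13971531 0.10268542] [-2.58916704  0.65281067  9.85041816] 0.012780012256715342
```

View pics/si9z.png

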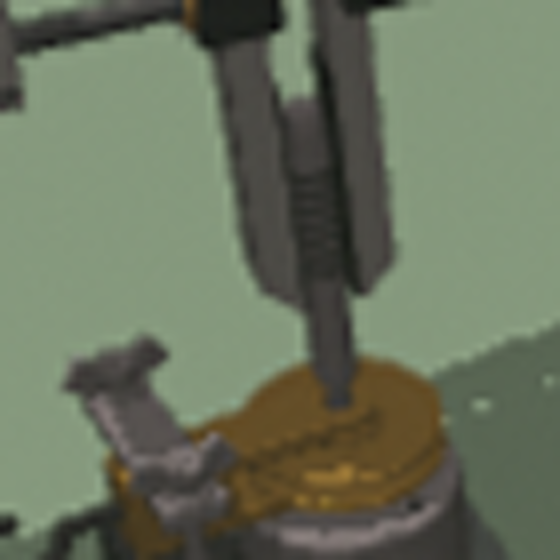

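Request:
{"method": "send_rows", "body": {
  "increments": [
    [-1,0.0003,0,0,0],
    [-1,0.0006,0,0,0],
    [-1,0.0009,0,0,0],
    [-1,0.0012,0,0,0],
    [-1,0.0015,0,0,0]
  ]
}}

```text
time: 16.98
tool_pos: [0.5032, 0.1397, 0.1013]
ee_rot: [1.659, 1.566, 0.089]
wrist_force: [-1.6, 0.3, 10.9]
width: 0.0125
```

Request:
{"method": "send_rows", "body": {
  "increments": [
    [-1,0.0002,0,0,0],
    [-1,0.0004,0,0,0],
    [-1,0.0006,0,0,0]
  ]
}}

```text
time: 17.23
tool_pos: [0.5032, 0.1397, 0.1005]
ee_rot: [1.664, 1.566, 0.094]
wrist_force: [-0.7, -0.2, 11.3]
width: 0.0128
```

The pin is about 26.5 mm below the contact point and still moving freely without reaching the stop, so it is past 22 mm. Withdrawing.

Request:
{"method": "send_rows", "body": {
  "increments": [
    [-1,-0.002,0.0005,0,0],
    [-1,-0.005,0.001,0,0],
    [-1,-0.01,0.0015,0,0],
    [-1,-0.017,0.0017,0,0],
    [-1,-0.024,0.0017,0,0]
  ]
}}

```text
time: 17.65
tool_pos: [0.503, 0.1396, 0.1213]
ee_rot: [-1.519, 1.57, -3.09]
wrist_force: [1.1, 0.6, -1.6]
width: 0.0124
```

Request:
{"method": "send_rows", "body": {
  "increments": [
    [-1,-0.012,0,0,0],
    [-1,-0.024,0,0,0],
    [-1,-0.034,0,0,0],
    [-1,-0.044,0,0,0],
    [-1,-0.05,0,0,0]
  ]
}}

```text
time: 18.07
tool_pos: [0.5039, 0.1396, 0.1737]
ee_rot: [1.65, 1.568, 0.079]
wrist_force: [0.9, 0.2, -0.5]
width: 0.0124
```

Request:
{"method": "send_rows", "body": {
  "increments": [
    [-1,0,0,0,0],
    [-1,0,0,0,0],
    [-1,0,0,0,0],
    [-1,0,0,0,0],
    [-1,0,0,0,0]
  ]
}}

```text
time: 18.48
tool_pos: [0.5028, 0.1395, 0.1705]
ee_rot: [-1.376, 1.569, -2.947]
wrist_force: [0.2, -0.4, -0.6]
width: 0.0127
```

```bash
python3 - <<'E'
from h import *
w=grab("wrist","w10");zoom(w,220,150,120,120,5,"w10z")
s=grab("scene","sc10");zoom(s,320,180,110,110,5,"sc10z")
s=grab("side","si10");zoom(s,155,75,120,120,5,"si10z")
R,t,o=RT();print(np.round(R,4),t,o["wrist_force"],o["width"])
E
```

```text
[[-8.e-04  1.e+00 -1.e-04]
 [-2.e-04 -1.e-04 -1.e+00]
 [-1.e+00 -8.e-04  2.e-04]] [0.50309195 0.13951225 0.17094306] [ 0.55059339 -0.12707768 -1.21135712] 0.012155914873204264
```

View pics/w10z.png

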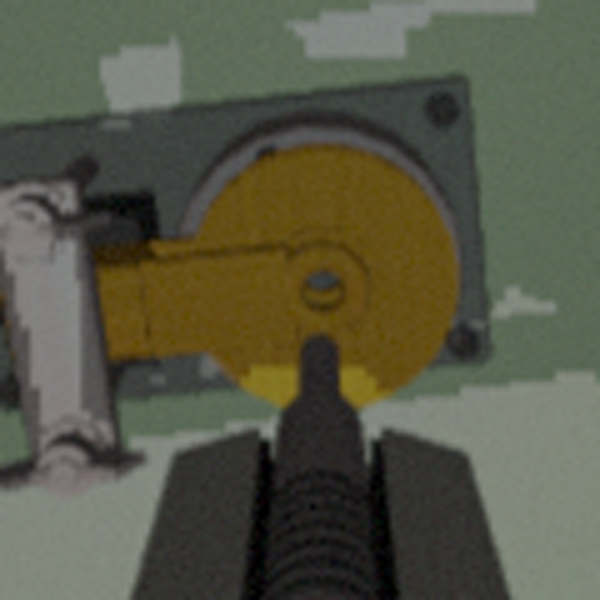

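View pics/sc10z.png

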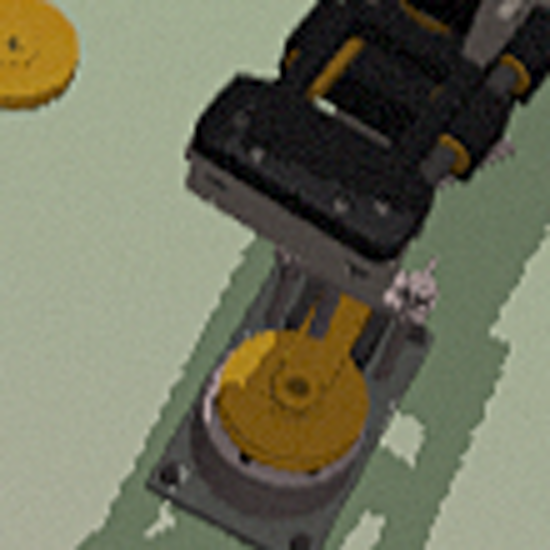

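View pics/si10z.png

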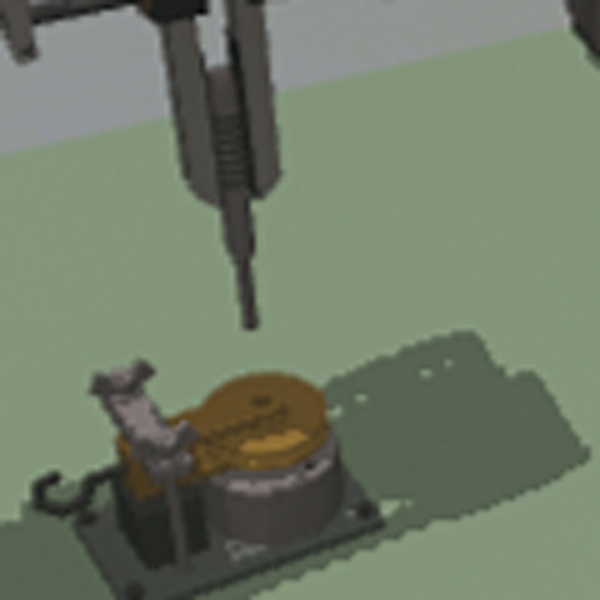

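The hole is now hollow and its inner brass wall is visible at wrist zoom (323,290). The drift hangs upright with its tip at side zoom (250,326) and scene zoom (318,334). I'm checking the tip for slip and working out the return.

```bash
python3 - <<'E'
from h import *
sc,si=[robot.snapshot(n) for n in("scene","side")]
x,e=tri([(sc,c(318,333,320,180,5)),(si,c(250,326,155,75,5))]);print(x,e)
for k in range(4):
  robot.snapshot("side");R,t,o=RT();print(t,x-t)
E
```

```text
[0.50264279 0.14114412 0.1033277 ] [np.float64(0.3905308451393427), np.float64(0.39053084513950165)]
[0.50322521 0.13956613 0.17126597] [-0.00058242  0.00157799 -0.06793827]
[0.50327099 0.13957539 0.17132472] [-0.0006282   0.00156873 -0.06799702]
[0.50328713 0.13958599 0.17137402] [-0.00064434  0.00155813 -0.06804631]
[0.50328108 0.13957027 0.17139595] [-0.00063828  0.00157385 -0.06806825]
```

No slip: the tip is 68 mm below the TCP, as before. I'm carrying it back, 20 mm higher to clear the other punches.

Request:
{"method": "send_rows", "body": {
  "increments": [
    [-1,-0.01,0,0.015,0],
    [-1,-0.02,0,0.045,0],
    [-1,-0.025,0,0.08,0],
    [-1,-0.025,0,0.115,0],
    [-1,-0.025,0,0.15,0]
  ]
}}

```text
time: 19.35
tool_pos: [0.5035, -0.0117, 0.1973]
ee_rot: [1.424, 1.569, -0.146]
wrist_force: [0.5, 0.0, -1.2]
width: 0.0127
```

Request:
{"method": "send_rows", "body": {
  "increments": [
    [-1,0,0,0.035,0],
    [-1,0,0,0.07,0],
    [-1,0,0,0.105,0],
    [-1,0,0,0.14,0],
    [-1,0,0,0.175,0]
  ]
}}

```text
time: 19.77
tool_pos: [0.503, -0.1872, 0.1966]
ee_rot: [1.38, 1.57, -0.191]
wrist_force: [1.2, 0.2, -1.1]
width: 0.0126
```

Request:
{"method": "send_rows", "body": {
  "increments": [
    [-1,0,0.001,0.035,0.03],
    [-1,0,0.002,0.07,0.06],
    [-1,0,0.0027,0.105,0.09],
    [-1,0,0.0027,0.13,0.09],
    [-1,0,0.0027,0.1456,0.09]
  ]
}}

```text
time: 20.18
tool_pos: [0.5054, -0.334, 0.1959]
ee_rot: [-0.853, 1.57, -2.516]
wrist_force: [-0.7, 0.6, -1.0]
width: 0.0129
```

Request:
{"method": "send_rows", "body": {
  "increments": [
    [-1,0,0,0,0],
    [-1,0,0,0,0],
    [-1,0,0,0,0],
    [-1,0,0,0,0],
    [-1,0,0,0,0]
  ]
}}

```text
time: 20.6
tool_pos: [0.5064, -0.3296, 0.1968]
ee_rot: [1.61, 1.57, -0.049]
wrist_force: [-0.4, -0.1, -1.1]
width: 0.0124
```

```bash
python3 - <<'E'
from h import *
w=grab("wrist","w11");zoom(w,230,100,110,180,3,"w11z")
s=grab("scene","sc11");zoom(s,150,50,130,130,4,"sc11z")
s=grab("side","si11");zoom(s,240,210,130,140,4,"si11z")
for k in range(3):
  robot.snapshot("side");go([.506,-.331,.18]);print(RT()[1])
E
```

```text
delta tool [ 0.0167 -0.0001  0.0007]
jaw yaw -0.08899489998890234
[ 0.50618521 -0.33032161  0.19666803]
delta tool [ 0.0166 -0.0001  0.0005]
jaw yaw -0.08924798474597077
[ 0.50613333 -0.33050478  0.19659394]
delta tool [ 0.0165 -0.0001  0.0004]
jaw yaw -0.0894173462953225
[ 0.50610119 -0.33065315  0.19650103]
```

View pics/w11z.png

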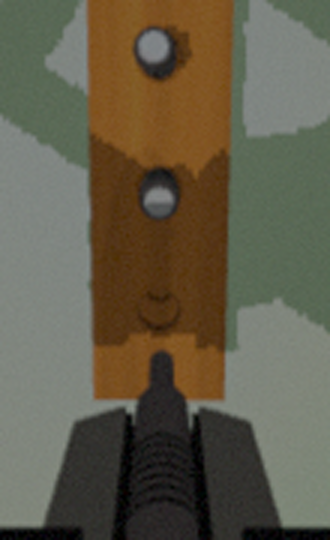

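View pics/sc11z.png

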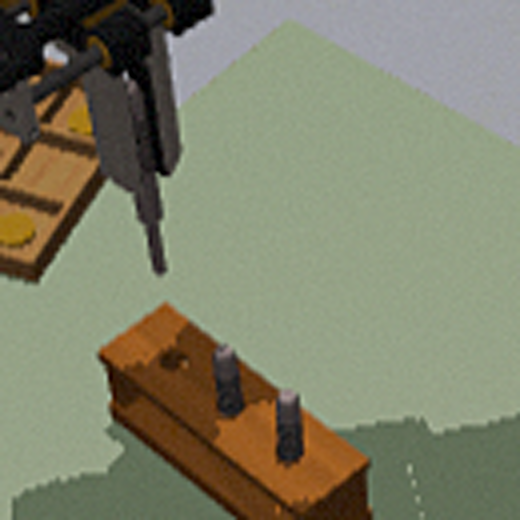

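View pics/si11z.png

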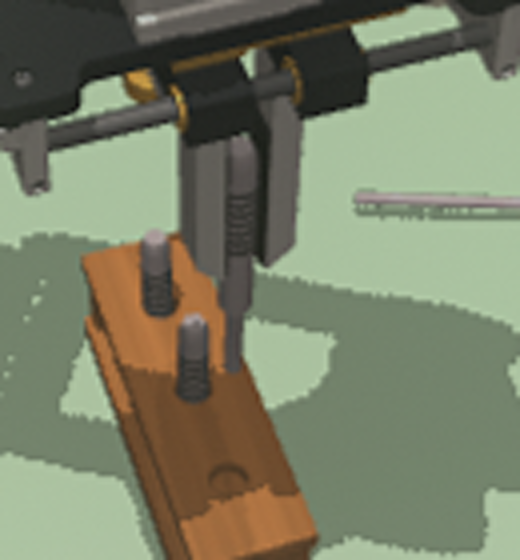

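Request:
{"method": "send_rows", "body": {
  "increments": [
    [-1,0.02,0,0.0003,0],
    [-1,0.04,0,0.0003,0],
    [-1,0.055,0,0.0003,0],
    [-1,0.06,0,0.0003,0],
    [-1,0.06,0,0.0003,0]
  ]
}}

```text
time: 21.32
tool_pos: [0.505, -0.3306, 0.1344]
ee_rot: [-2.163, 1.567, 2.459]
wrist_force: [-0.6, 0.7, -0.6]
width: 0.0125
```

Request:
{"method": "send_rows", "body": {
  "increments": [
    [-1,0,0,0,0],
    [-1,0,0,0,0],
    [-1,0,0,0,0],
    [-1,0,0,0,0],
    [-1,0,0,0,0]
  ]
}}

```text
time: 21.73
tool_pos: [0.5063, -0.3316, 0.1374]
ee_rot: [1.014, 1.569, -0.647]
wrist_force: [0.2, 0.2, -1.3]
width: 0.0128
```

```bash
python3 - <<'E'
from h import *
w=grab("wrist","w12");zoom(w,240,160,90,110,5,"w12z")
s=grab("side","si12");zoom(s,260,260,70,90,6,"si12z")
print(RT()[1])
E
```

```text
[ 0.50610853 -0.33145442  0.13685132]
```

View pics/w12z.png

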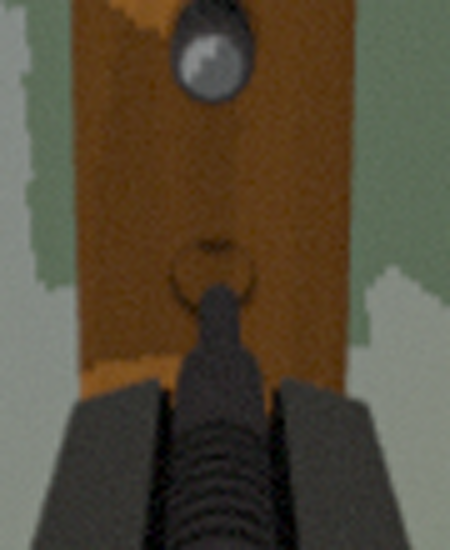

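View pics/si12z.png

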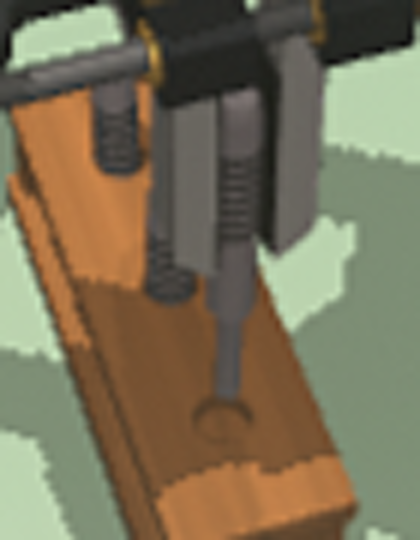

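The tip sits about 1 mm to the +x side of the rack hole (tip x=219 against hole 212 in the zoom). I'm correcting that and lowering.

Request:
{"method": "send_rows", "body": {
  "increments": [
    [-1,0.005,-0.001,0,0],
    [-1,0.012,-0.001,0,0],
    [-1,0.019,-0.001,0,0],
    [-1,0.026,-0.001,0,0],
    [-1,0.033,-0.001,0,0]
  ]
}}

```text
time: 22.25
tool_pos: [0.5046, -0.331, 0.102]
ee_rot: [-2.201, 1.57, 2.421]
wrist_force: [-0.0, -0.4, -0.9]
width: 0.0128
```

Request:
{"method": "send_rows", "body": {
  "increments": [
    [-1,0.003,0,0,0],
    [-1,0.006,0,0,0],
    [-1,0.009,0,0,0],
    [-1,0.012,0,0,0],
    [-1,0.014,0,0,0]
  ]
}}

```text
time: 22.67
tool_pos: [0.505, -0.3313, 0.0892]
ee_rot: [1.085, 1.571, -0.576]
wrist_force: [-0.8, 0.5, -0.5]
width: 0.0124
```

```bash
python3 - <<'E'
from h import *
w=grab("wrist","w13");zoom(w,240,160,90,110,5,"w13z")
s=grab("side","si13");zoom(s,260,260,70,90,6,"si13z")
o=RT();print(o[1],o[2]["wrist_force"])
E
```

```text
[ 0.50485    -0.33115448  0.08906776] [-0.2993497  -0.05153626 -1.63676968]
```

View pics/w13z.png

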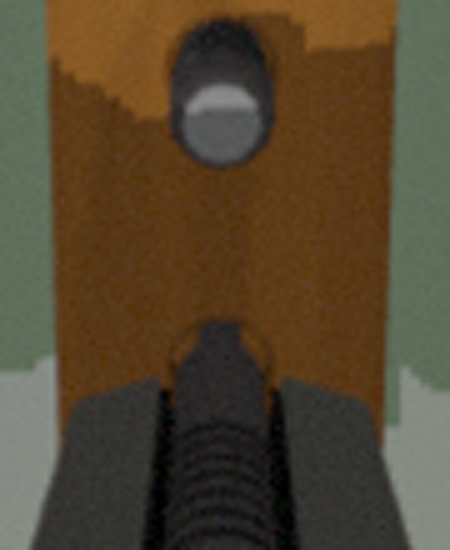

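View pics/si13z.png

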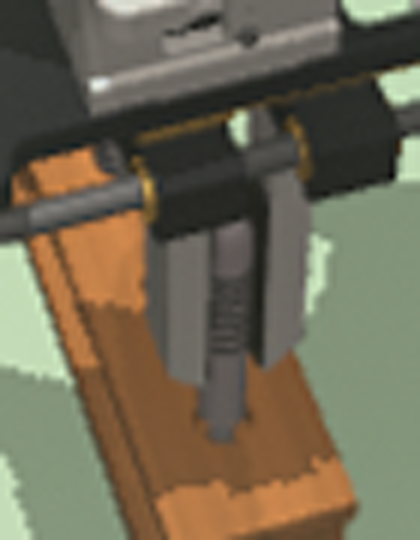

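The tip is in the hole and centred. Lowering the last 16 mm gently.

Request:
{"method": "send_rows", "body": {
  "increments": [
    [-1,0.002,0,0,0],
    [-1,0.004,0,0,0],
    [-1,0.006,0,0,0],
    [-1,0.008,0,0,0],
    [-1,0.01,0,0,0]
  ]
}}

```text
time: 23.18
tool_pos: [0.505, -0.3312, 0.0792]
ee_rot: [1.534, 1.571, -0.127]
wrist_force: [-0.1, 0.6, -1.8]
width: 0.0128
```

Request:
{"method": "send_rows", "body": {
  "increments": [
    [-1,0.001,0,0,0],
    [-1,0.002,0,0,0],
    [-1,0.003,0,0,0],
    [-1,0.004,0,0,0],
    [-1,0.0045,0,0,0]
  ]
}}

```text
time: 23.6
tool_pos: [0.505, -0.3312, 0.0748]
ee_rot: [2.891, 1.571, 1.231]
wrist_force: [-0.4, 0.7, -1.4]
width: 0.0124
```

Request:
{"method": "send_rows", "body": {
  "increments": [
    [-1,0.0005,0,0,0],
    [-1,0.001,0,0,0],
    [-1,0.0015,0,0,0],
    [-1,0.002,0,0,0],
    [-1,0.0025,0,0,0]
  ]
}}

```text
time: 24.02
tool_pos: [0.505, -0.3313, 0.0726]
ee_rot: [1.112, 1.57, -0.549]
wrist_force: [0.4, 0.2, 1.4]
width: 0.0126
```

The tip has bottomed at the same height as at the start (TCP 0.0726). Releasing.

Request:
{"method": "send_rows", "body": {
  "increments": [
    [-0.7,0,0,0,0],
    [-0.6,0,0,0,0],
    [-0.5,0,0,0,0],
    [-0.3,0,0,0,0],
    [-0.2,0,0,0,0]
  ]
}}

```text
time: 24.43
tool_pos: [0.505, -0.3313, 0.0725]
ee_rot: [1.189, 1.57, -0.471]
wrist_force: [0.4, 0.2, 0.2]
width: 0.0333
```

Request:
{"method": "send_rows", "body": {
  "increments": [
    [-0.1,0,0,0,0],
    [-0.1,-0.01,0,0,0],
    [-0.1,-0.03,0,0,0],
    [-0.1,-0.06,0,0,0],
    [-0.1,-0.09,0,0,0]
  ]
}}

```text
time: 24.85
tool_pos: [0.5044, -0.3307, 0.163]
ee_rot: [-2.203, 1.569, 2.419]
wrist_force: [0.7, 0.2, -0.1]
width: 0.0425
```

Request:
{"method": "send_rows", "body": {
  "increments": [
    [-0.1,-0.04,0,0,0],
    [-0.1,-0.06,0,0,0],
    [-0.1,-0.06,0,-0.04,0],
    [-0.1,-0.06,0,-0.08,0],
    [-0.1,-0.06,0,-0.12,0]
  ]
}}

```text
time: 25.27
tool_pos: [0.5159, -0.2111, 0.2241]
ee_rot: [1.302, 1.568, -0.36]
wrist_force: [1.1, 0.8, -0.3]
width: 0.0427
```

Request:
{"method": "send_rows", "body": {
  "increments": [
    [-0.1,0,0,-0.01,0],
    [-0.1,0,0,-0.01,0],
    [-0.1,0,0,-0.01,0]
  ]
}}

```text
time: 25.52
tool_pos: [0.5168, -0.202, 0.2231]
ee_rot: [0.591, 1.569, -1.069]
wrist_force: [-0.3, 0.5, 0.1]
width: 0.0423
```

```bash
python3 - <<'E'
from h import *
w=grab("wrist","w14")
s=grab("scene","sc14");zoom(s,165,105,90,90,6,"sc14z")
s=grab("side","si14");zoom(s,245,255,90,115,5,"si14z")
E
```

```text
(no output)
```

View pics/w14.png

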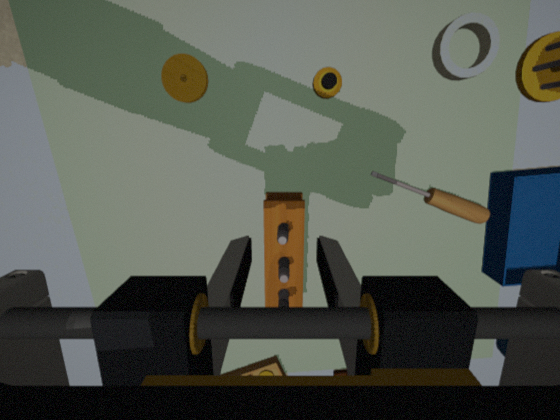

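View pics/sc14.png

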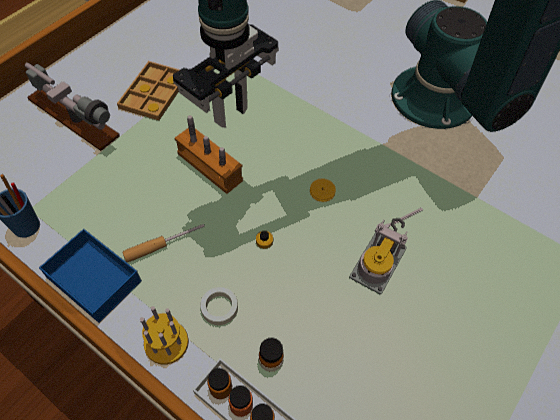

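View pics/si14z.png

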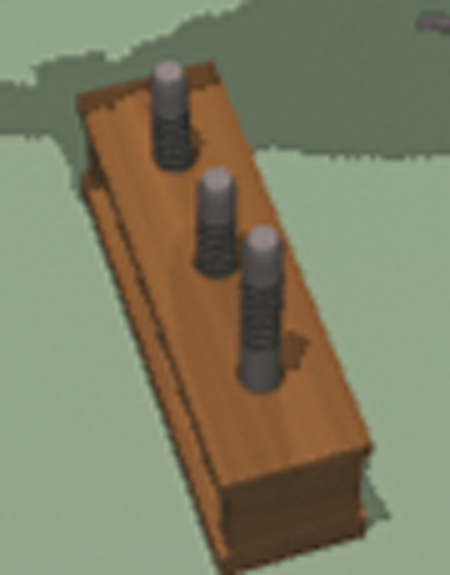

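View pics/sc14z.png

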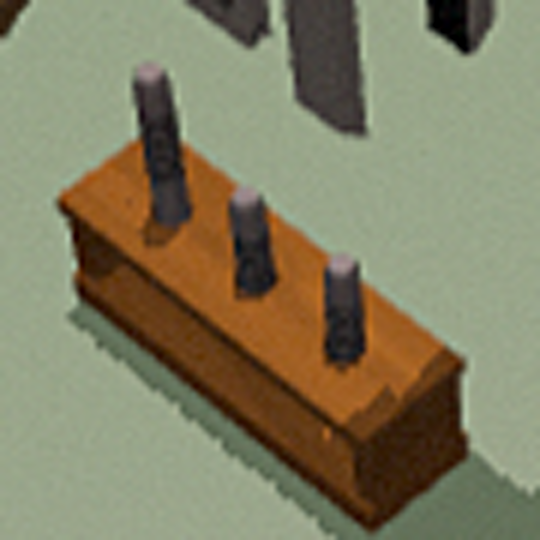

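The drift is back upright in its place. The near-end short punch leans about 1 mm compared with the first picture. That lean already shows in the picture taken right after the grasp, when nothing was near it, so it looks like a loose pointed punch settling. For the pin, I'll bring the wrist camera over the hole and look straight down.

Request:
{"method": "send_rows", "body": {
  "increments": [
    [-0.1,0,-0.005,-0.035,0],
    [-0.1,0,-0.01,-0.07,0],
    [-0.1,0,-0.015,-0.105,0],
    [-0.1,0,-0.02,-0.14,0],
    [-0.1,0,-0.025,-0.175,0]
  ]
}}

```text
time: 26.08
tool_pos: [0.5075, -0.0254, 0.2222]
ee_rot: [-0.589, 1.57, -2.252]
wrist_force: [-0.1, -0.2, -0.5]
width: 0.0421
```

Request:
{"method": "send_rows", "body": {
  "increments": [
    [-0.1,0.01,-0.005,-0.035,0],
    [-0.1,0.025,-0.01,-0.07,0],
    [-0.1,0.045,-0.012,-0.092,0],
    [-0.1,0.065,-0.012,-0.092,0],
    [-0.1,0.07,-0.012,-0.092,0]
  ]
}}

```text
time: 26.5
tool_pos: [0.5021, 0.0675, 0.1486]
ee_rot: [-1.385, 1.564, -3.045]
wrist_force: [-1.1, -0.2, -1.1]
width: 0.042
```

Request:
{"method": "send_rows", "body": {
  "increments": [
    [-0.1,0,0,0,0],
    [-0.1,0,0,0,0],
    [-0.1,0,0,0,0],
    [-0.1,0,0,0,0],
    [-0.1,0,0,0,0]
  ]
}}

```text
time: 26.92
tool_pos: [0.5047, 0.0668, 0.1538]
ee_rot: [1.647, 1.568, -0.015]
wrist_force: [-0.6, -0.3, -0.4]
width: 0.0422
```

```bash
python3 - <<'E'
from h import *
w=grab("wrist","w15");T=w["world_from_camera"];print(T[:3,3])
u=w["intrinsics"]@(T[:3,:3].T@(np.array([.5033,.1405,.062])-T[:3,3]));u=u[:2]/u[2];print(u)
x,y=int(u[0])-30,int(u[1])-30;i=w["image"][y:y+60,x:x+60,::-1]
cv2.imwrite("pics/w15z.png",cv2.resize(np.clip(i*2.0,0,255).astype(np.uint8),None,fx=9,fy=9,interpolation=cv2.INTER_CUBIC))
E
```

```text
[0.50952146 0.13897889 0.33319255]
[275.89966498 133.07857906]
```

View pics/w15z.png

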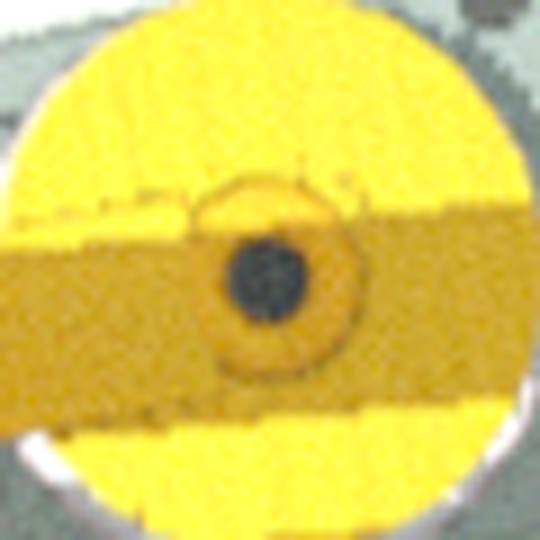

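The hole is now an open dark bore at (270,280), with no pin end near the top. The robot is touching nothing, so I'm handing in.

Request:
{"method": "send_rows", "body": {
  "increments": [
    [-0.1,-0.02,0,0,0],
    [-0.1,-0.04,0,0,0],
    [-0.1,-0.05,0,0,0],
    [-0.1,-0.05,0,0,0],
    [-0.1,-0.05,0,0,0]
  ]
}}

```text
time: 27.38
tool_pos: [0.5042, 0.0674, 0.203]
ee_rot: [1.657, 1.569, -0.004]
wrist_force: [-0.6, -0.6, -0.8]
width: 0.0425
```

```bash
python3 - <<'E'
from h import *
grab("side","si16");robot.close_job();print("done")
E
```

```text
the job is handed in; nothing more can be done
done
```

View pics/si16.png

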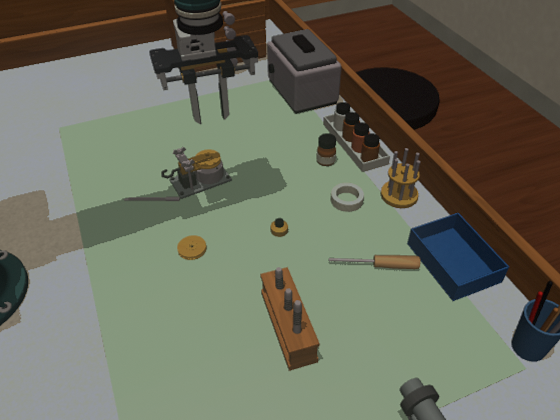

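I pressed the axle pin out with the drift and stood the drift back upright in its own rack place, then handed the job in at about 27.5 s.

- **Pressing:** I pressed at about 3.6 mm/s. The wrist readings stayed between 9 and 12 N upward, plus 1 to 4 N sideways. The pin went down about 26.5 mm from first contact, past the 22 mm needed, and I stopped before feeling the end stop.
- **Checks after pressing:** The wrist camera showed an open, hollow bore with no pin end near the top. The drift did not slip in the jaws. It sat back down in the rack at the same height as at the start. I saw nothing else moved in the last pictures.

**What disagreed or could not be fully checked:**
- **Fixture direction:** The clamp lies towards world -x from the hole, so the fixture's yaw is near pi, not the 1.0 to 2.0 rad stated. I worked from the measured hole position instead.
- **Leaning punch:** The short punch at the other end of the rack leans about 1 mm more than in the first picture. It already leaned just after I gripped the drift, with the gripper about 90 mm away. I think it settled on its own, but I can't rule out having disturbed it.
- **Pin depth:** The final depth comes from how far the tool travelled. The dark bore was not measured directly.

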